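# Centre-punch a tag blank through the guide of a drill jig

## Robot

A 7-joint arm with a two-finger parallel gripper is mounted at the origin on a cart in front of the work surface, level with it; the furniture and walls round the work are solid. World frame = base frame: x ahead of the robot, y to its left, z up, the work surface at z = 0. Lengths are in m, angles in rad, forces in N, time in s.
With the tool pointing down it reaches from about 0.425 to 0.875 m from the base axis. Payload 4.7 kg.
Tool frame: the origin (TCP) lies on the centre line of the jaws, within the pads' length; the fingertips stand robot.finger_overhang ahead of it and the grasp point (between the pads) is the TCP (robot.finger_overhang is the distance from the TCP to the fingertips, in m); z points along the fingers, x is the direction in which the jaws open and shut, and the axes are right-handed (so a half turn about z gives the same grasp; the last joint's range is limited). The gripper opens to 87 mm and grips with 3 to 60 N. Pads are 19 mm wide; open, the fingers measure 117 mm over their backs; the gripper's body (75 mm by 190 mm) begins 51 mm behind the grasp point.
Start: joints at [0.014, 0.321, -0.07, 1.45, 0.023, 1.371, -0.057], TCP at [0.65, -0, 0.242] pointing down, gripper open.
Joint ranges: [-2.86, 2.86], [-0.3, 2.09], [-1.38, 1.24], [0.06, 2.45], [-1.56, 4.7], [0.09, 2.05], [-2.69, 2.69]. Speed limits (rad/s): [2.57, 2.57, 3.14, 3.14, 3.14, 3.14, 3.14].

## Interface

Orientations are given as [roll, pitch, yaw] about the fixed x, y, z axes, in that order (R = Rz(yaw) Ry(pitch) Rx(roll)).
In Python, from station import robot gives the robot as it stands.
- The arm moves only by the tool arm_command, never from a script. Its argument "targets" is one flat list of numbers, 7 for each row, row after row: the closure, from 0 (fully open) to 1 (shut), then the shift along the tool's x, y, z in m, then the turn, a rotation vector about the tool's x, y, z in rad. In form: [claw, tx, ty, tz, rx, ry, rz, claw, tx, ty, tz, rx, ry, rz, ...]. A call has 1 to 5 rows; each row is the pose to reach, as a shift and turn from the pose commanded when the call began, along the tool's axes at that moment; what a row does not reach only later rows make up. A row lasts 1/8 s, in which the tool goes at most 62.5 mm and 10.7 degrees, less where a joint would pass 70% of its speed; a pose out of reach is approached as far as the arm can. A call with a gripper value outside its range is refused whole. The fingers move at their own pace and stop on an object; "squeeze" is the grip in N (left out, the last holds). Time passes only in rows, so rows that repeat a pose let the fingers close. It gives the time, the measured TCP pose, the force and the opening at its end, in the units of the state.
- robot.sense(): the state, without advancing time (a new reading comes with each control period).
- robot.grab_frame(name): name is "scene" or "side" or "wrist"; returns a dict with "frame" (384x512x3 uint8, red, green, blue), "camera_matrix" (3x3 intrinsics, pixels), "T" (4x4, takes a point from camera to world coordinates); the wrist camera has in their place "tool_from_camera" (4x4, takes a point from camera to tool coordinates, whose origin is the TCP and whose axes are the tool frame's). Camera axes: x right, y up, looking along -z (the intrinsics and any distortion apply to the point x, -y, -z); pixel columns grow to the right and rows downward; lengths in m; the calibration is good to about 2 mm. A picture is of the moment at which its call begins: read the wrist's pose just before it. There is no depth.
- robot.finish_job(): hands the job in, once; it reports no verdict.
The state is a dict: "time_s": time; "joint_pos": joint angles; "joint_velocities": joint speeds; "tau": joint torques, N m; "tcp_pos": TCP position; "ee_rot": TCP orientation; "wrist_force": force on the tool from outside, world axes, zero at the start; "torque": the same for the moment, N m; "gripper_width": opening from 0.0 (shut) to 1.0 (fully open).
Only numpy, scipy, OpenCV 4.12 (cv2) and the standard library are available. Lean on these libraries where they do the work, as an engineer would, in place of code of your own. Each camera call takes 0.05 s, during which the arm holds its last target.

## Task

Take the spring-loaded centre punch out of its block, put its pin down through the brass guide of the blue jig and press straight down on the metal blank until you feel the hidden spring snap, then stop at once: never load the pin with more than 18 N, and never let it snap anywhere but in the guide. Then put the punch back into its block, upright with its collar resting on the block, let go, and leave the timer, the note block and the small beaker where they are.

Things in the scene. Friction and masses are not known exactly. Their poses are not given: they have to be found in the camera images.
- punch: spring-loaded centre punch, 111 mm long, 0.3 to 0.5 kg, upright in its block, pin down. Origin: centre of the underside of its collar; z up along the punch; round, so yaw does not matter. Above the origin: dark collar 32 mm across, 5 mm thick, ribbed steel barrel to 46 mm, red cap 21 mm across to 53 mm. Below: nose 14 mm across to 14 mm down, then the pin
- punch_grip (a point): place to grip the punch: on its axis, 29 mm above its origin, on the ribbed barrel, 20 mm across, free from 5 to 46 mm above the origin; the cap's top lies 24 mm above this point and the collar's top 24 mm below it
- punch_pin: moving pin of the punch, 6 mm across, ending in a 4 mm cone. Origin: its point, on the axis 58 mm below the punch's origin. Pushed in, it resists with 3 to 5 N at first, rising to a peak of 9 to 13 N at 5 to 6 mm, then gives way to about 6 N: the snap, done when it is in by over 6 mm. At 7.9 mm it meets a rigid stop and the force climbs without end. Let go, it springs out
- jig: fixed blue drill jig: tray 84 x 104 mm, 25 mm high, crossed by an aluminium bridge (top at 31 mm, screw heads to 35 mm) that carries the brass guide. Origin: centre of its underside, on the bench; z up. In the tray a flat aluminium blank is fixed on packing of unknown thickness: its top lies 8 to 24 mm above the bench, which is not reported
- guide (a point): centre of the mouth of the brass guide, 39.5 mm above the bench; z up. The guide is a funnel 14 mm deep, open below: mouth about 19 mm across, narrowing over the top 8 mm to a straight bore about 9 mm across. The blank's top lies 15.5 to 31.5 mm below this point
- holder: fixed grey block for the punch, 66 x 66 mm on a black foot 78 x 78 mm, 62 mm high, with an upright through hole 20 mm across, chamfered 3 mm, in its middle. Origin: centre of its underside, on the bench; z up. The punch hangs in the hole by its collar: the punch's origin then lies 62 mm above the bench. Keep clear of the drawer cabinet on the right (x over 0.45, y under -0.07, up to 0.3 m high)
- timer: small white timer, 58 x 62 x 18 mm, loose bystander; origin at the centre of its underside
- note_block: yellow block of notes, 68 x 68 x 22 mm, loose bystander; origin at the centre of its underside
- beaker_100: small empty glass beaker, 55 mm across, 71 mm high, loose bystander; origin at the centre of its underside
Not all that is in view belongs to the job. There is more than one size of the punch; the job needs the larger.

How it is judged:
By the outcome, as a careful person would: the job done as asked, in the order asked, and still so for the second after the job is handed in, with the robot touching nothing.
It also fails if it takes over 61 s, if anything falls off the work surface, if the arm or the gripper's body presses on something with over 40 N, if the wrist force passes 120 N, or if a joint passes its speed limit or range.

## Working session

There is one attempt and no reset: what is moved stays moved. The work goes in short steps, Python scripts to look and compute and a tool call to move; the robot and the scene stay as the last step left them, time stands still between calls to the robot, and variables do not carry over. Pictures are saved under pics/ and viewed, and the job is handed in when it is done.

Besides the shell and the picture viewer there is one more tool, called as a command line: name --argument value ..., lists and objects as JSON in quotes. arm_command: Moves the arm, as the interface text tells. Its arguments: {"type":"object","properties":{"targets":{"type":"array"},"squeeze":{"type":"number"}},"required":["targets"]}

```bash
mkdir -p pics; ls; python3 - <<'E'
from station import robot
import cv2,numpy as np
s=robot.sense();print(s, robot.finger_overhang)
for n in ["scene","side","wrist"]:
    f=robot.grab_frame(n);cv2.imwrite(f"pics/{n}0.png",f["frame"][:,:,::-1])
    print(n,{k:np.round(v,4).tolist() for k,v in f.items() if k!="frame"})
E
```

```text
pics
{'time_s': 0.0, 'joint_pos': array([ 0.01407372,  0.32185124, -0.07007096,  1.45169335,  0.02261563,
        1.37076967, -0.05689424]), 'joint_velocities': array([-0.00021527,  0.00189859,  0.00010475, -0.00154429,  0.00141296,
       -0.00099278,  0.00054648]), 'tau': array([-2.58547143e-04, -4.91284704e+01, -4.03903294e-01, -3.12526345e+01,
       -6.40594075e-02,  4.37659642e-02,  1.61017233e-04]), 'tcp_pos': array([ 6.49482977e-01, -4.47619820e-05,  2.40433813e-01]), 'ee_rot': array([3.14147551e+00, 1.93126383e-03, 5.29669642e-05]), 'wrist_force': array([0.20514628, 0.74995164, 0.54486939]), 'torque': array([-0.04833091,  0.01235349,  0.01330694]), 'gripper_width': 1.0027126765187224} 0.019
scene {'camera_matrix': [[384.9708, 0.0, 254.5575], [0.0, 384.9708, 191.9887], [0.0, 0.0, 1.0]], 'T': [[-0.6416, 0.4557, -0.617, -0.0552], [-0.7669, -0.3671, 0.5263, 0.4865], [0.0134, 0.8109, 0.5851, 0.6401], [0.0, 0.0, 0.0, 1.0]]}
side {'camera_matrix': [[423.903, 0.0, 248.8746], [0.0, 423.903, 192.9694], [0.0, 0.0, 1.0]], 'T': [[0.9369, -0.2778, 0.2124, 0.795], [0.3496, 0.7562, -0.5531, -0.7057], [-0.007, 0.5925, 0.8056, 1.0959], [0.0, 0.0, 0.0, 1.0]]}
wrist {'camera_matrix': [[277.2812, 0.0, 253.8606], [0.0, 277.2812, 191.4137], [0.0, 0.0, 1.0]], 'tool_from_camera': [[1.0, -0.0001, -0.0002, -0.0], [-0.0001, -0.9684, -0.2495, -0.0682], [-0.0002, 0.2495, -0.9684, -0.1449], [0.0, 0.0, 0.0, 1.0]]}
```

View pics/scene0.png

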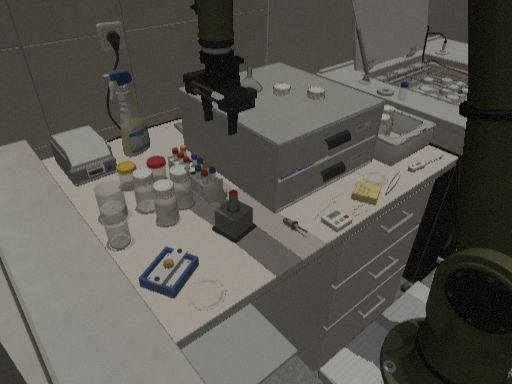

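View pics/side0.png

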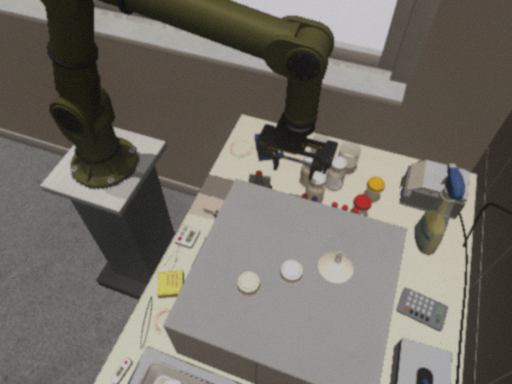

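View pics/wrist0.png

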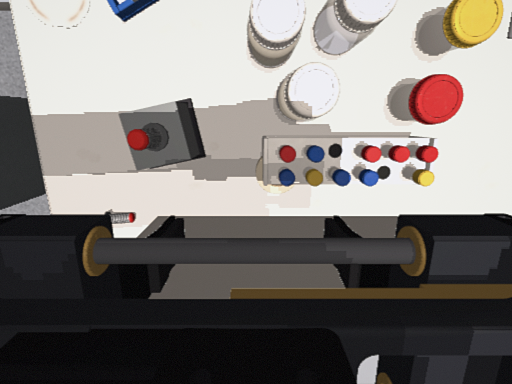

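```bash
cat > h.py <<'E'
import numpy as np,cv2
from scipy.spatial.transform import Rotation as R
from station import robot
def cam(n):
    s=robot.sense();f=robot.grab_frame(n)
    if n=="wrist":
        T=np.eye(4);T[:3,:3]=R.from_euler("xyz",s["ee_rot"]).as_matrix();T[:3,3]=s["tcp_pos"];T=T@f["tool_from_camera"]
    else:T=f["T"]
    return f["frame"],np.array(f["camera_matrix"]),np.array(T)
def w(K,T,u,v,z):
    d=T[:3,:3]@np.array([(u-K[0,2])/K[0,0],-(v-K[1,2])/K[1,1],-1]);return T[:3,3]+d*(z-T[2,3])/d[2]
def px(K,T,p):
    c=T[:3,:3].T@(np.array(p)-T[:3,3]);return np.array([K[0,2]-K[0,0]*c[0]/c[2],K[1,2]+K[1,1]*c[1]/c[2]])
def crop(im,u0,v0,u1,v1,k,name):
    cv2.imwrite(f"pics/{name}.png",cv2.resize(im[v0:v1,u0:u1,::-1],None,fx=k,fy=k,interpolation=cv2.INTER_CUBIC))
E
python3 - <<'E'
from h import *
im,K,T=cam("scene");crop(im,130,180,260,310,5,"s1")
im2,K2,T2=cam("wrist");crop(im2,20,0,220,150,4,"w1")
# wrist punch
print("cap scene",w(K,T,233,193,.115),"holder-w cap",w(K2,T2,138,139,.115))
print("jig",w(K,T,168,264,.0395))
E
```

```text
cap scene [0.52685727 0.05564148 0.115     ] holder-w cap [0.53816283 0.05041493 0.115     ]
jig [0.49363119 0.25494863 0.0395    ]
```

View pics/s1.png

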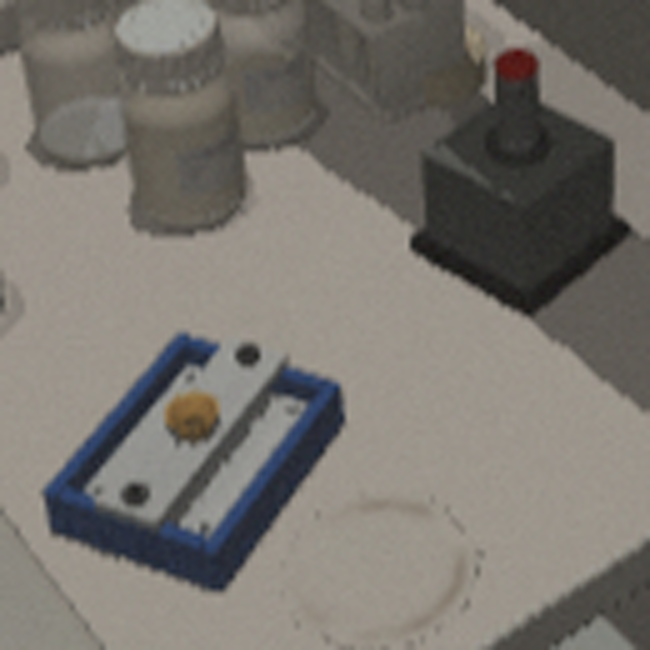

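View pics/w1.png

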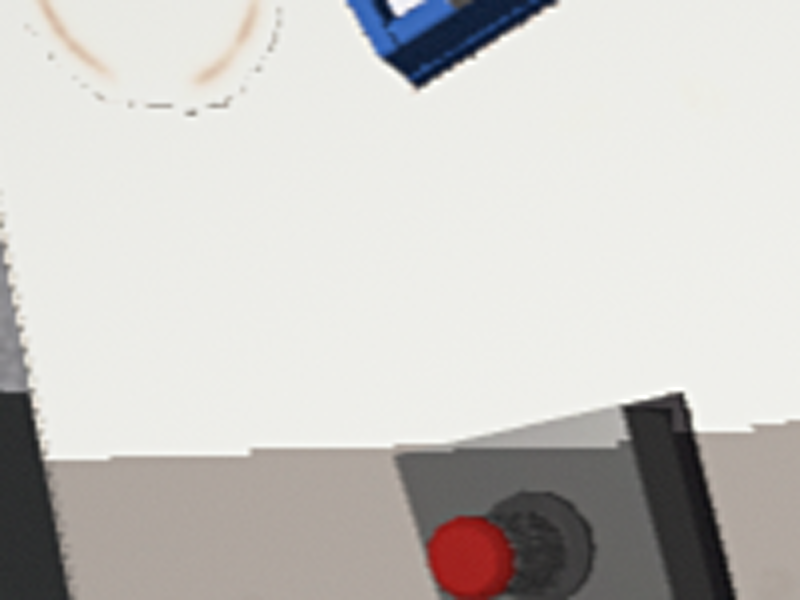

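```bash
python3 - <<'E'
from h import *
im,K,T=cam("scene");im2,K2,T2=cam("wrist")
f=lambda a,k,o:np.array(a)/k+o
for n,p,z in [("cap",(517,65),.114),("collar",(517,145),.067),("top R",(613,147),.062),("top F",(524,205),.062),("topL",(424,153),.062),("guide",(191,415),.0385),("foot F",(530,308),.0),("foot L",(412,243),0),("jigF",(215,590),0),("jigtopL",(47,490),.025),("jigtopF",(212,550),.025),("jigtopR",(342,385),.025),("jigtopB",(182,335),.025)]:
    print("S",n,w(K,T,*f(p,5,(130,180)),z)*1000//1)
for n,p,z in [("cap",(470,558),.115),("collar",(543,545),.067),("topBL",(397,453),.062),("topBR",(620,408),.062),("footBR",(685,395),0.01),("jigF",(418,88),0)]:
    print("W",n,w(K2,T2,*f(p,4,(20,0)),z)*1000//1)
# TCP finger tip check in scene
print(px(K,T,robot.sense()["tcp_pos"]))
crop(im2,110,90,220,220,5,"w2");crop(im,170,60,270,150,5,"s2")
E
```

```text
S cap [527.  54. 113.]
S collar [527.  55.  66.]
S top R [502.  16.  62.]
S top F [494.  76.  62.]
S topL [555.  89.  62.]
S guide [496. 252.  38.]
S foot F [491.  76.   0.]
S foot L [565.  93.   0.]
S jigF [439. 279.   0.]
S jigtopL [509. 314.  25.]
S jigtopF [438. 278.  25.]
S jigtopR [483. 187.  25.]
S jigtopB [555. 225.  25.]
W cap [537.  49. 114.]
W collar [538.  50.  67.]
W topBL [498.  75.  62.]
W topBR [561.  87.  62.]
W footBR [569.  94.  10.]
W jigF [489. 186.   0.]
[219.34192168 118.45284983]
```

View pics/w2.png

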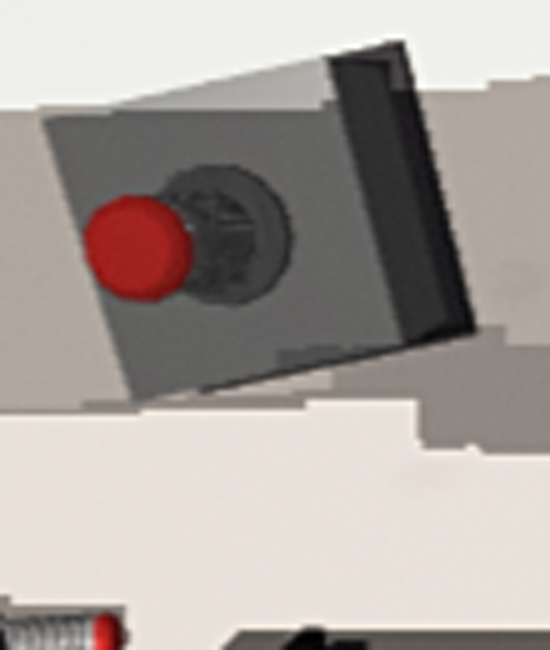

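View pics/s2.png

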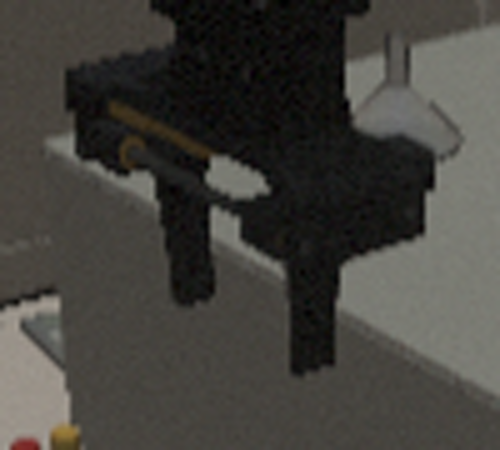

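arm_command --targets '[0,-0.04,-0.005,0.015,0,0,0,0,-0.08,-0.01,0.03,0,0,0,0,-0.12,-0.01,0.04,0,0,0,0,-0.12,-0.01,0.04,0,0,0,0,-0.12,-0.01,0.04,0,0,0]'

```text
time_s: 0.98
tcp_pos: [0.531, 0.0099, 0.2024]
ee_rot: [3.142, -0.002, -0.0]
wrist_force: [0.1, 0.1, 0.9]
gripper_width: 0.999
```

```bash
python3 - <<'E'
from h import *
im,K,T=cam("wrist");crop(im,0,0,512,384,1.5,"w3");print(robot.sense()["tcp_pos"],robot.sense()["ee_rot"])
np.savez("w3",im=im,K=K,T=T)
E
```

```text
[0.53136988 0.0099555  0.2024266 ] [-3.14149042e+00 -2.25566791e-03 -1.54429561e-04]
```

View pics/w3.png

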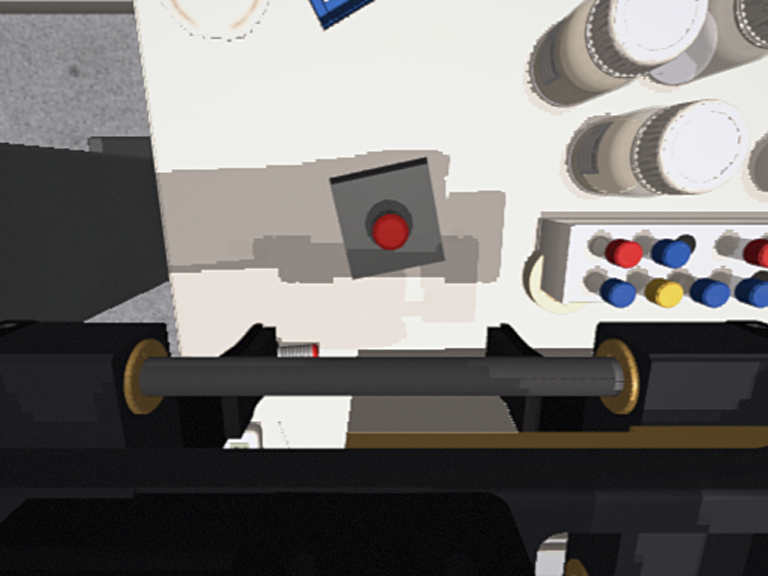

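```bash
python3 - <<'E'
from h import *
d=np.load("w3.npz");im,K,T=d["im"],d["K"],d["T"]
b=im.astype(int);m=((b[:,:,0]>100)&(b[:,:,1]<70)&(b[:,:,2]<70)).astype(np.uint8)
n,l,s,c=cv2.connectedComponentsWithStats(m)
for i in range(1,n):
    if s[i,4]>60: print(s[i],c[i],w(K,T,*c[i],.115)*1000)
crop(im,210,95,310,195,6,"w4")
for p in [(331,180),(427,158),(445,260),(353,278)]: print(w(K,T,p[0]/1.5,p[1]/1.5,.062)*1000)
E
```

```text
[248 143  24  24 455] [259.98681319 154.4043956 ] [536.37213372  50.26634901 115.        ]
[409 161  19  17 253] [418.00790514 169.03162055] [670.53946251  37.83084125 115.        ]
[505 162   7  16  83] [508.65060241 170.3373494 ] [747.88618253  36.67245038 115.        ]
[498.31666655  78.12626243  62.        ]
[561.68900574  92.09865732  62.        ]
[576.11593818  24.14079398  62.        ]
[511.80562682  11.30040387  62.        ]
```

View pics/w4.png

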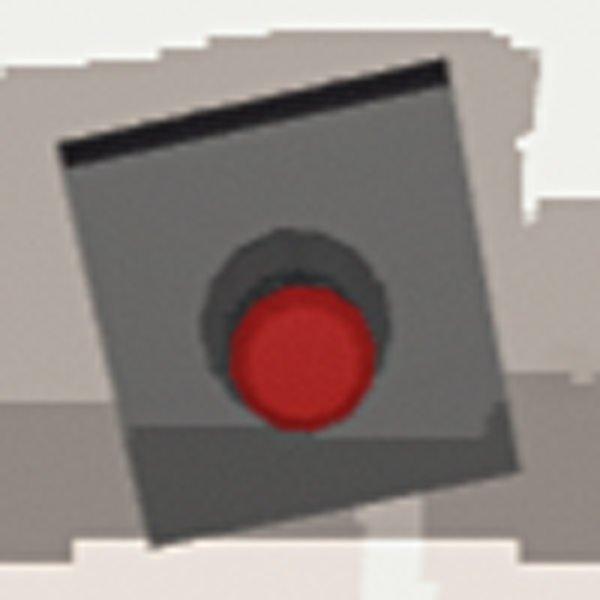

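arm_command --targets '[0,-0.008,-0.05,0,0,0,0,0,-0.016,-0.1,0,0,0,0,0,-0.024,-0.15,0,0,0,0,0,-0.03,-0.2,0,0,0,0,0,-0.03,-0.2,0,0,0,0]'

```text
time_s: 1.65
tcp_pos: [0.4996, 0.2159, 0.2021]
ee_rot: [-3.138, -0.0, 0.008]
wrist_force: [-0.1, -0.2, -0.5]
gripper_width: 0.997
```

```bash
python3 - <<'E'
from h import *
im,K,T=cam("wrist");crop(im,0,0,512,384,1.5,"j1");print(robot.sense()["tcp_pos"],robot.sense()["ee_rot"])
np.savez("j1",im=im,K=K,T=T)
g=px(K,T,[.504,.252,.0395]);print(g);u,v=g.astype(int);crop(im,u-60,max(v-60,0),u+60,v+60,6,"j2");print(u-60,max(v-60,0))
E
```

```text
[0.50047206 0.21263507 0.20186096] [-3.14051503e+00 -6.14727728e-04  4.32287782e-03]
[257.97315876 150.56788838]
197 90
```

View pics/j1.png

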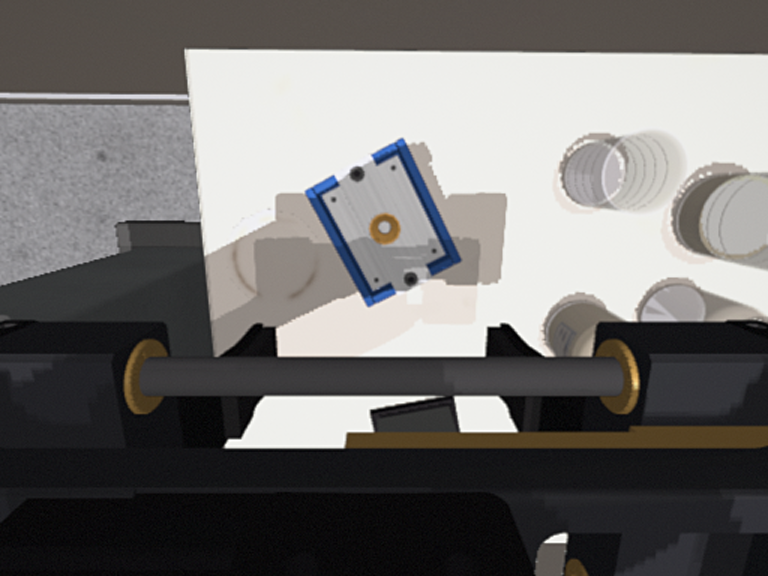

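View pics/j2.png

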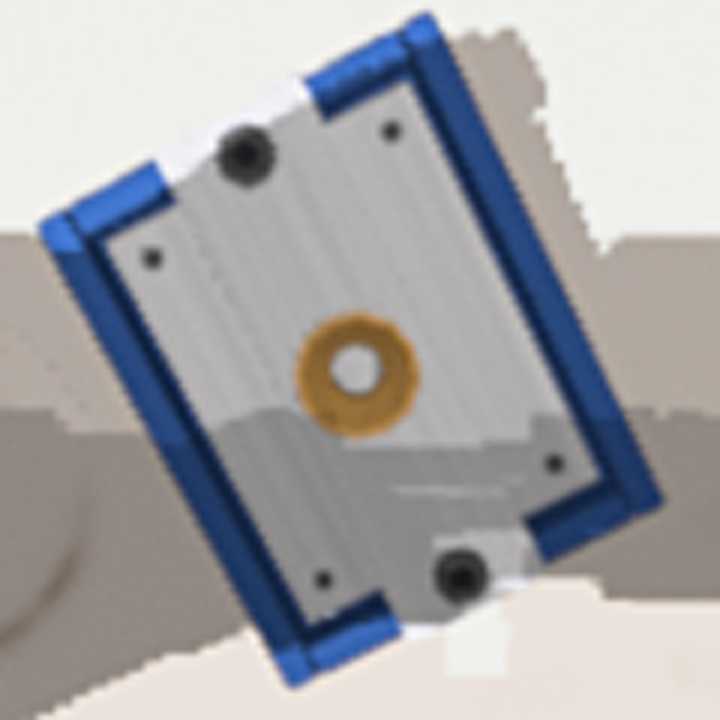

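arm_command --targets '[0,0,0,0,0,0,0,0,0,0,0,0,0,0]'

```text
time_s: 1.95
tcp_pos: [0.5008, 0.2085, 0.2016]
ee_rot: [3.141, -0.0, -0.003]
wrist_force: [0.8, -0.6, 0.1]
gripper_width: 0.999
```

```bash
python3 - <<'E'
from h import *
im,K,T=cam("wrist");print(robot.sense()["tcp_pos"],robot.sense()["ee_rot"])
np.savez("j2",im=im,K=K,T=T)
for t in (im,np.load("j1.npz")["im"]):
    if t is not im: T=np.load("j1.npz")["T"]
    hsv=cv2.cvtColor(t,cv2.COLOR_RGB2HSV);m=cv2.inRange(hsv,(10,110,60),(30,255,255));m[230:]=0
    n,l,s,c=cv2.connectedComponentsWithStats(m)
    for i in range(1,n):
        if s[i,4]>60:
            pts=np.argwhere(l==i)[:,::-1].astype(np.float32);h=cv2.convexHull(pts);e=cv2.fitEllipse(h);print(s[i],c[i],e,w(K,T,*e[0],.0395)*1000)
    # blue corners
crop(im,200,90,310,210,6,"j3")
E
```

```text
[0.50066822 0.20863742 0.20160309] [ 3.14134006e+00 -2.10103243e-04 -2.47780496e-03]
[245 134  20  21 261] [254.43295019 144.42145594] ((254.46104431152344, 144.17820739746094), (19.8566951751709, 20.477191925048828), 2.9397947788238525) [501.69043073 251.04632425  39.5       ]
[246 142  21  21 245] [256.15102041 152.53061224] ((256.1342468261719, 152.14402770996094), (19.43954086303711, 19.980323791503906), 44.311302185058594) [501.98874208 250.25107986  39.5       ]
```

View pics/j3.png

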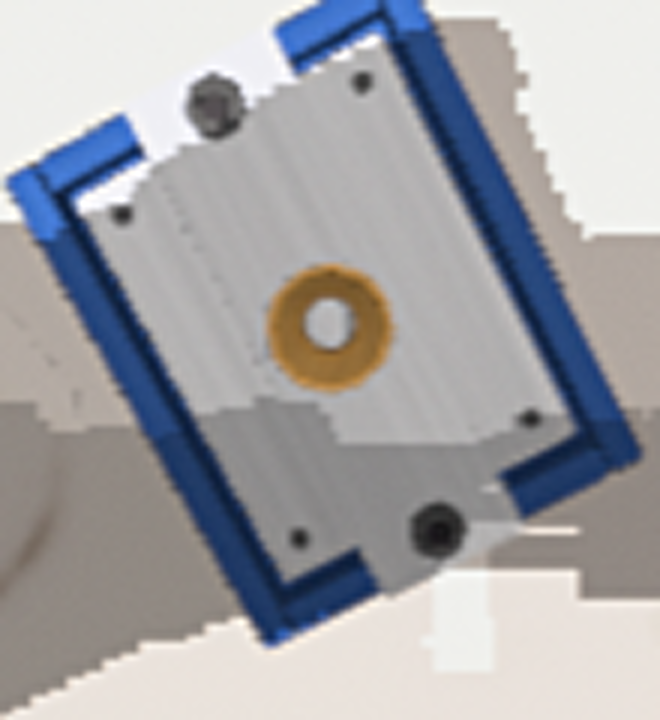

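arm_command --targets '[0,0.009,0.04,0,0,0,0,0,0.018,0.08,0,0,0,0,0,0.027,0.12,0,0,0,0,0,0.036,0.1585,0,0,0,0.0025,0,0.036,0.1585,0,0,0,0.0025]'

```text
time_s: 2.62
tcp_pos: [0.5367, 0.0463, 0.2017]
ee_rot: [3.14, -0.001, -0.011]
wrist_force: [-0.1, 0.1, 0.0]
gripper_width: 0.997
```

arm_command --targets '[0,0,0,0,0,0,0,0,0,0,0,0,0,0]'

```text
time_s: 2.88
tcp_pos: [0.5358, 0.0528, 0.2016]
ee_rot: [-3.141, -0.0, -0.001]
wrist_force: [0.4, -0.4, -0.7]
gripper_width: 1.002
```

```bash
python3 - <<'E'
from h import *
im,K,T=cam("wrist");print(robot.sense()["tcp_pos"],robot.sense()["ee_rot"],robot.sense()["wrist_force"])
np.savez("w5",im=im,K=K,T=T)
crop(im,150,120,350,270,4,"w5")
b=im.astype(int);m=((b[:,:,0]>100)&(b[:,:,1]<70)&(b[:,:,2]<70)).astype(np.uint8)
n,l,s,c=cv2.connectedComponentsWithStats(m)
for i in range(1,n):
    if s[i,4]>60: print(s[i],c[i],w(K,T,*c[i],.115)*1000)
E
```

```text
[0.53580232 0.05280655 0.20161713] [-3.14127208e+00 -6.91822484e-05 -3.57599078e-04] [-0.74983806 -0.097136   -0.83832348]
[243 193  23  22 389] [254.42673522 203.26478149] [536.34062708  50.80533583 115.        ]
[399 205  18  10 139] [407.92086331 210.14388489] [671.02043476  44.43463098 115.        ]
[492 205  18  10 123] [501.22764228 209.6504065 ] [752.80732822  44.84681775 115.        ]
```

View pics/w5.png

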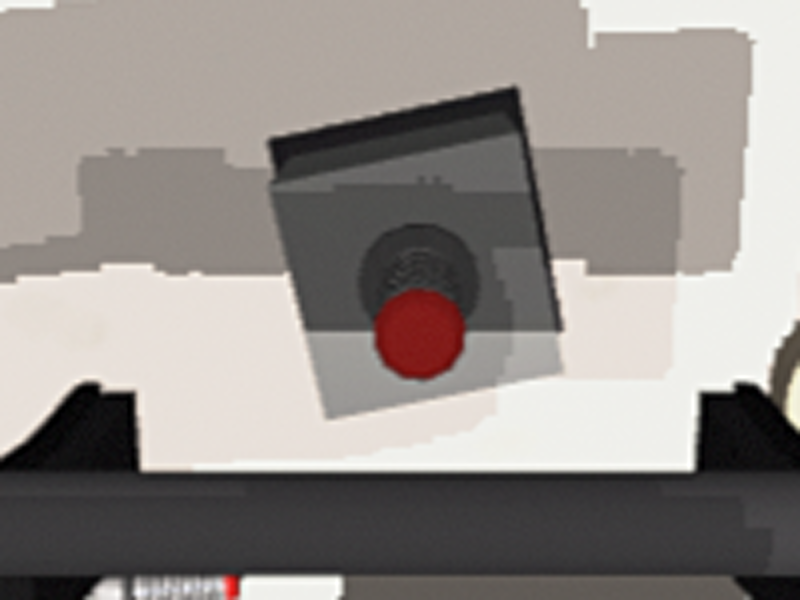

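arm_command --targets '[0,0.0005,0.002,0.03,0,0,0,0,0.0005,0.002,0.06,0,0,0,0,0.0005,0.002,0.09,0,0,0,0,0.0005,0.002,0.1105,0,0,0,0,0.0005,0.002,0.1105,0,0,0]'

```text
time_s: 3.55
tcp_pos: [0.535, 0.0502, 0.0895]
ee_rot: [3.141, 0.004, -0.001]
wrist_force: [-0.9, 0.1, 0.0]
gripper_width: 0.999
```

arm_command --targets '[0,0,0,0,0,0,0,0,0,0,0,0,0,0]'

```text
time_s: 3.8
tcp_pos: [0.5374, 0.0498, 0.0924]
ee_rot: [-3.141, -0.002, -0.002]
wrist_force: [-0.6, 0.9, 0.0]
gripper_width: 1.002
```

```bash
python3 - <<'E'
from h import *
im,K,T=cam("wrist");s=robot.sense();print(s["tcp_pos"],s["ee_rot"],s["wrist_force"])
crop(im,0,0,512,384,1.5,"w6")
im,K,T=cam("scene");crop(im,170,120,300,250,5,"s6")
E
```

```text
[0.53731384 0.0496805  0.09224108] [-3.14143684e+00 -2.13462067e-03 -2.31067145e-03] [-0.25840203  1.14313457  0.44117889]
```

View pics/w6.png

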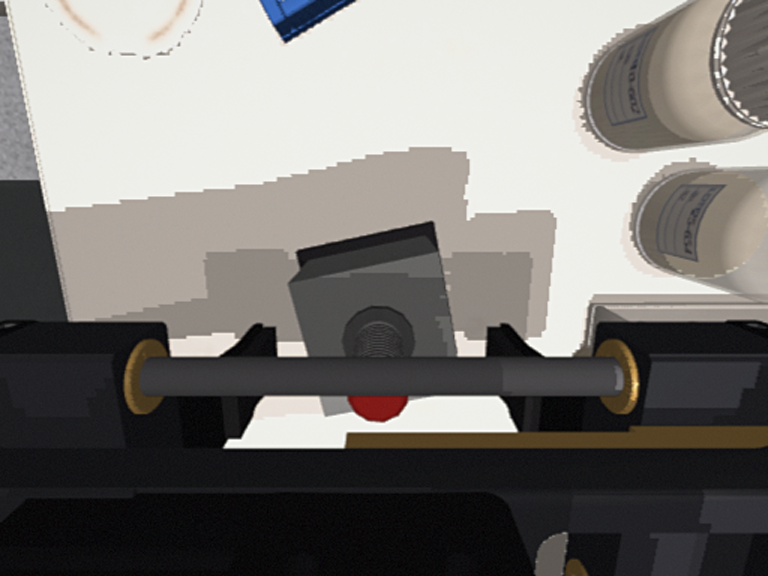

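View pics/s6.png

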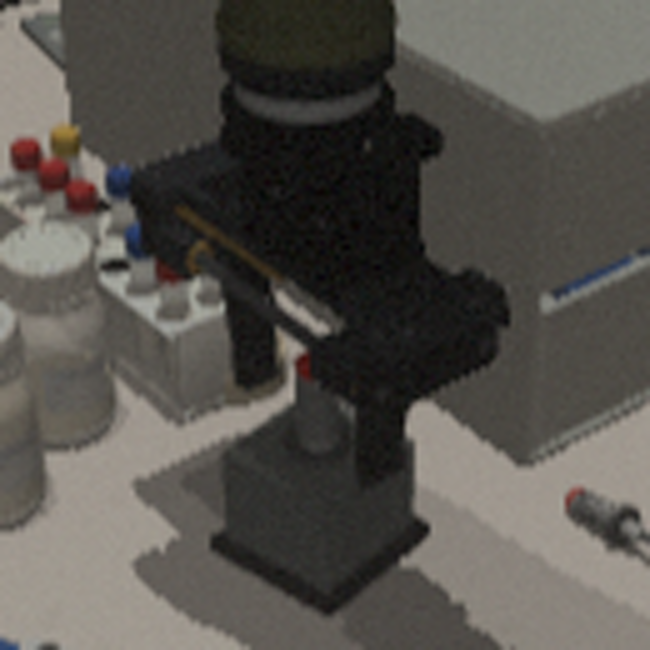

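arm_command --targets '[1,0,0,0,0,0,0,1,0,0,0,0,0,0,1,0,0,0,0,0,0,1,0,0,0,0,0,0,1,0,0,0,0,0,0]' --squeeze 50

```text
time_s: 4.53
tcp_pos: [0.5365, 0.0495, 0.091]
ee_rot: [3.142, -0.0, -0.002]
wrist_force: [0.9, -0.4, -1.1]
gripper_width: 0.518
```

arm_command --targets '[1,0,0,0,0,0,0,1,0,0,0,0,0,0,1,0,0,0,0,0,0,1,0,0,0,0,0,0]'

```text
time_s: 5.03
tcp_pos: [0.5365, 0.0495, 0.0911]
ee_rot: [3.142, 0.0, -0.002]
wrist_force: [-0.2, 0.0, -0.4]
gripper_width: 0.22
```

```bash
python3 - <<'E'
from h import *
for i in range(3):
    im,K,T=cam("wrist");s=robot.sense();print(s["tcp_pos"],s["ee_rot"],s["wrist_force"],s["gripper_width"])
crop(im,100,150,400,320,2.5,"w7")
E
```

```text
[0.53645216 0.04946314 0.09103357] [ 3.14156222e+00  6.57052931e-05 -2.51845999e-03] [-0.71469803  0.28165244  0.41796546] 0.21962973298826405
[0.53646701 0.04947895 0.09104787] [ 3.14153187e+00  1.91531360e-05 -2.43493493e-03] [0.43615565 0.30566613 0.33105855] 0.2165627848902277
[0.53645185 0.04944204 0.09103956] [ 3.14151717e+00  8.75330765e-05 -2.50149564e-03] [-1.18360792  0.45749374 -0.2311509 ] 0.21587423567490271
```

View pics/w7.png

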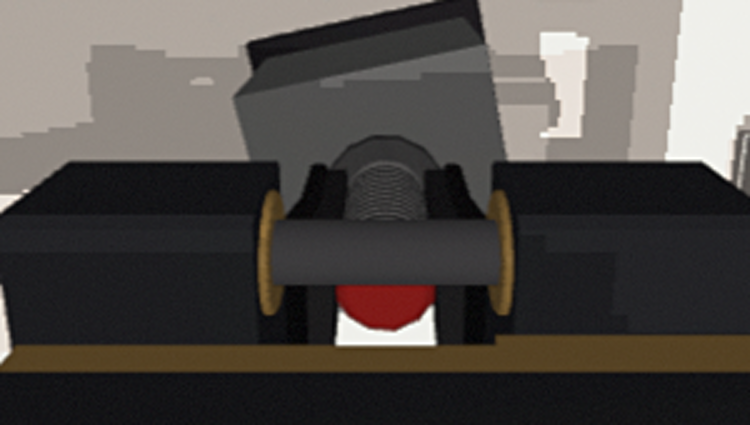

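arm_command --targets '[1,0,0,0,0,0,0,1,0,0,-0.005,0,0,0,1,0,0,-0.02,0,0,0,1,0,0,-0.03,0,0,0,1,0,0,-0.03,0,0,0]'

```text
time_s: 5.8
tcp_pos: [0.5375, 0.0496, 0.1226]
ee_rot: [-3.141, -0.003, -0.003]
wrist_force: [0.0, 0.1, -4.1]
gripper_width: 0.217
```

```bash
python3 - <<'E'
from h import *
for i in range(3):
    im,K,T=cam("wrist");s=robot.sense();print(s["tcp_pos"],s["ee_rot"],s["wrist_force"],s["gripper_width"])
crop(im,100,150,400,320,2.5,"w8")
im,K,T=cam("scene");crop(im,170,120,300,250,5,"s8")
E
```

```text
[0.53694097 0.04953314 0.12181625] [-3.14151363e+00 -1.47719934e-03 -2.46727455e-03] [-0.67663334  0.12203853 -3.25849819] 0.22138894260695716
[0.53648986 0.04944221 0.1212034 ] [ 3.14153434e+00 -2.65053463e-04 -2.50433892e-03] [-0.56177295  0.60523169 -3.6682758 ] 0.2183737517083467
[0.536226   0.04942346 0.12082388] [ 3.14145616e+00  4.69702653e-04 -2.46347133e-03] [-0.48307645  0.68914375 -3.5647107 ] 0.2225372566720737
```

View pics/w8.png

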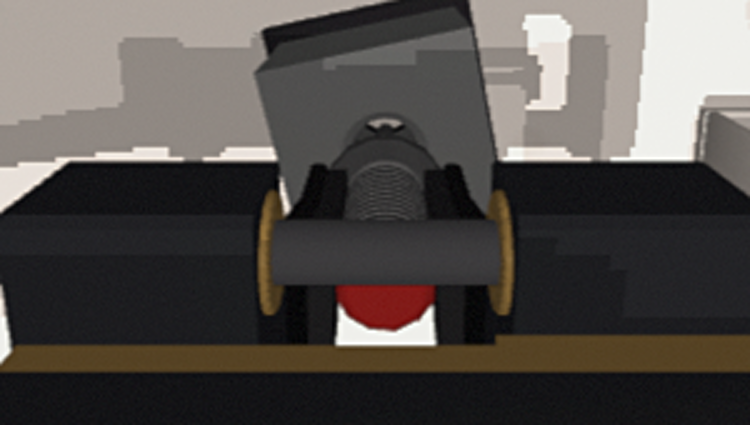

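View pics/s8.png

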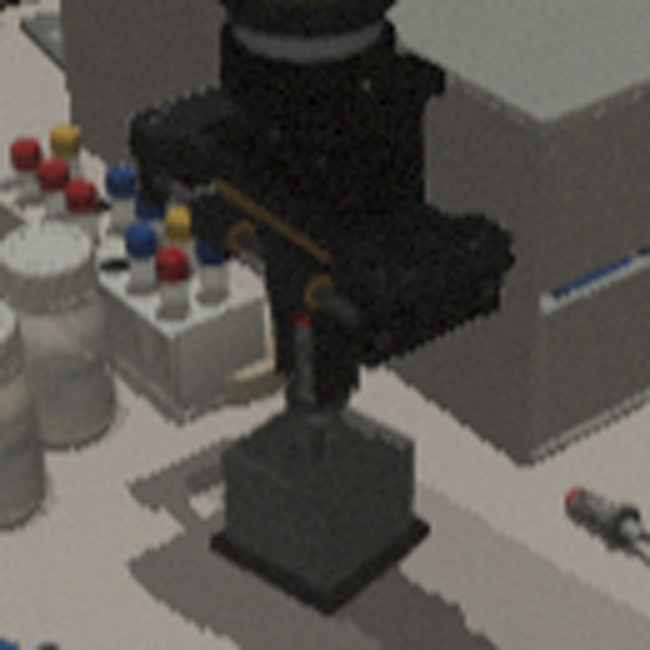

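arm_command --targets '[1,0,0,-0.025,0,0,0,1,0,0,-0.05,0,0,0,1,0,0,-0.05,0,0,0,1,-0.006,-0.035,-0.05,0,0,0,1,-0.012,-0.07,-0.05,0,0,0]'

```text
time_s: 6.62
tcp_pos: [0.5238, 0.1197, 0.1693]
ee_rot: [3.141, 0.002, -0.004]
wrist_force: [-0.0, -0.0, -3.1]
gripper_width: 0.219
```

arm_command --targets '[1,-0.007,-0.043,0,0,0,0,1,-0.014,-0.086,0,0,0,0,1,-0.022,-0.131,0,0,0,0.0025,1,-0.022,-0.131,0,0,0,0.0025,1,-0.022,-0.131,0,0,0,0.0025]'

```text
time_s: 7.25
tcp_pos: [0.5024, 0.2498, 0.1695]
ee_rot: [3.14, 0.002, -0.005]
wrist_force: [-1.0, 0.2, -3.3]
gripper_width: 0.219
```

arm_command --targets '[1,0,0,0,0,0,0,1,0,0,0,0,0,0]'

```text
time_s: 7.5
tcp_pos: [0.5034, 0.2493, 0.1708]
ee_rot: [3.141, 0.0, -0.007]
wrist_force: [0.3, 0.2, -3.9]
gripper_width: 0.22
```

```bash
python3 - <<'E'
from h import *
for i in range(3):
    im,K,T=cam("wrist");s=robot.sense();print(s["tcp_pos"],s["ee_rot"],s["wrist_force"],s["gripper_width"])
crop(im,150,100,350,250,4,"p1");np.savez("p1",im=im,K=K,T=T)
im,K,T=cam("scene");crop(im,100,170,230,300,5,"p2");print(px(K,T,s["tcp_pos"]))
E
```

```text
[0.50334172 0.24953881 0.17092599] [ 3.14125963e+00 -3.69933803e-05 -6.70150200e-03] [-0.59161075  0.20052938 -3.50864572] 0.22102899527352313
[0.50328749 0.24981609 0.17104141] [ 3.14142982e+00 -1.53938327e-04 -6.26627032e-03] [-0.51015992 -0.33337914 -3.82757292] 0.22381617035454052
[0.50324378 0.2500131  0.17111331] [ 3.14151905e+00 -2.50944118e-04 -5.99953126e-03] [ 0.13791959  0.11880251 -3.57413517] 0.2182423411615546
[159.70510264 212.16542771]
```

View pics/p1.png

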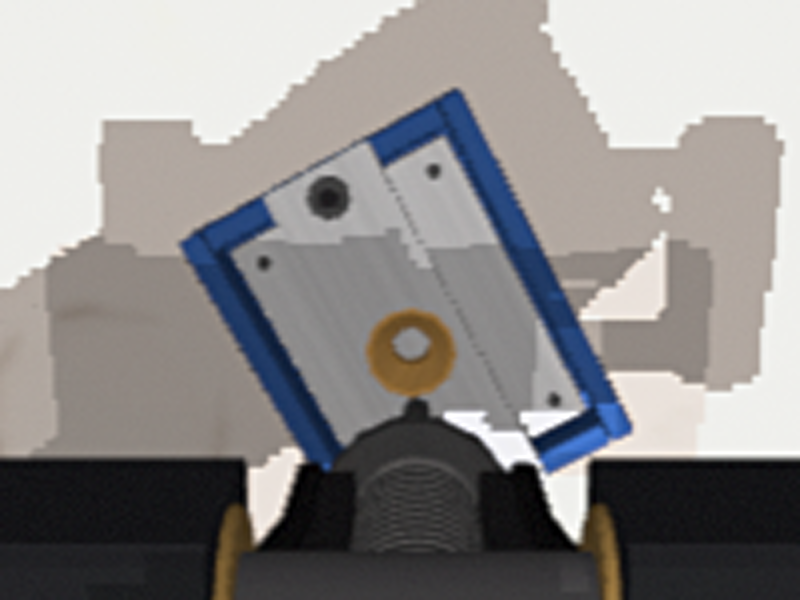

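View pics/p2.png

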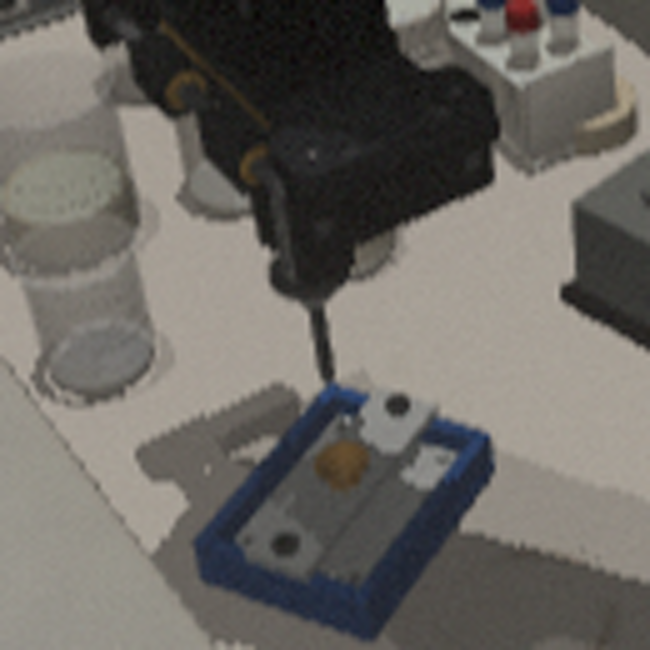

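```bash
python3 - <<'E'
from h import *
d=np.load("p1.npz");im,K,T=d["im"],d["K"],d["T"]
hsv=cv2.cvtColor(im,cv2.COLOR_RGB2HSV);m=cv2.inRange(hsv,(10,110,60),(30,255,255));m[203:]=0;m[:170]=0
n,l,s,c=cv2.connectedComponentsWithStats(m);i=1+np.argmax(s[1:,4])
h=cv2.convexHull(np.argwhere(l==i)[:,::-1].astype(np.float32));e=cv2.fitEllipse(h);print(e,w(K,T,*e[0],.0395)*1000)
p=np.array([.50324,.25001,.1711])
for dy in (0,.001,.002):
  print("tip",px(K,T,p+[0,dy,-.087]),"capt",px(K,T,p+[0,dy,-.082]))
print("collar L/R bottom",px(K,T,p+[0,.017,-.029]))
crop(im,220,180,290,240,10,"p3")
E
```

```text
((252.322998046875, 187.6689910888672), (21.155757904052734, 21.249126434326172), 11.441278457641602) [501.79335339 250.78700033  39.5       ]
tip [253.73300616 200.64124199] capt [253.73234006 202.29270457]
tip [253.72578906 199.53760024] capt [253.72497441 201.16819888]
tip [253.718557   198.43167183] capt [253.71759319 200.04131554]
collar L/R bottom [253.55944803 200.6816502 ]
```

View pics/p3.png

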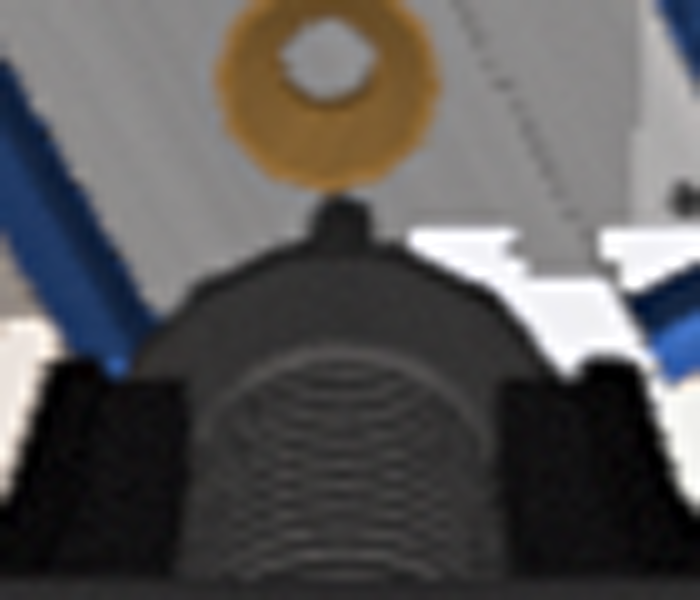

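arm_command --targets '[1,-0.0017,0,0.01,0,0,0,1,-0.0017,0,0.025,0,0,0,1,-0.0017,0,0.038,0,0,0,1,-0.0017,0,0.038,0,0,0,1,-0.0017,0,0.038,0,0,0]'

```text
time_s: 8.32
tcp_pos: [0.5015, 0.2507, 0.1331]
ee_rot: [-3.141, -0.0, -0.005]
wrist_force: [0.3, 0.2, -2.7]
gripper_width: 0.218
```

arm_command --targets '[1,0,0,0,0,0,0,1,0,0,0,0,0,0,1,0,0,0,0,0,0]'

```text
time_s: 8.7
tcp_pos: [0.5015, 0.2507, 0.1334]
ee_rot: [-3.141, -0.001, -0.005]
wrist_force: [-1.0, 0.2, -3.1]
gripper_width: 0.224
```

```bash
python3 - <<'E'
from h import *
for i in range(3):
    im,K,T=cam("wrist");s=robot.sense();print(s["tcp_pos"],s["ee_rot"],s["wrist_force"],s["gripper_width"])
crop(im,200,150,310,240,7,"p4");np.savez("p4",im=im,K=K,T=T)
print(px(K,T,[.5018,.2508,.0395]),px(K,T,s["tcp_pos"]+[0.0003,.001,-.087]))
im,K,T=cam("scene");crop(im,120,200,220,300,6,"p5");
im,K,T=cam("side");crop(im,220,100,300,180,6,"p6");
E
```

```text
[0.50142179 0.25058842 0.13329054] [-3.14150722e+00 -4.41632268e-04 -5.00776188e-03] [ 0.35959703  0.32756463 -3.02371854] 0.21921943114722492
[0.50139118 0.25060083 0.13322528] [-3.14151943e+00 -3.54054261e-04 -4.99891618e-03] [ 0.48114559 -0.53622486 -3.88453763] 0.2138169898409368
[0.50137056 0.25056493 0.1331691 ] [-3.14157823e+00 -2.54548231e-04 -5.04316089e-03] [-1.46467211  0.87049134 -3.61546559] 0.21983898543709499
[254.22248988 198.51954217] [254.08354398 199.77567686]
```

View pics/p4.png

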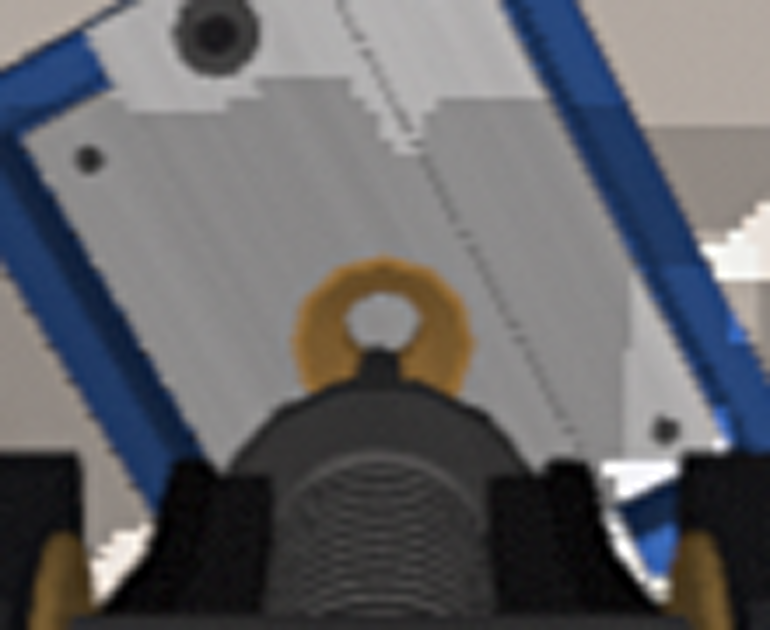

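View pics/p5.png

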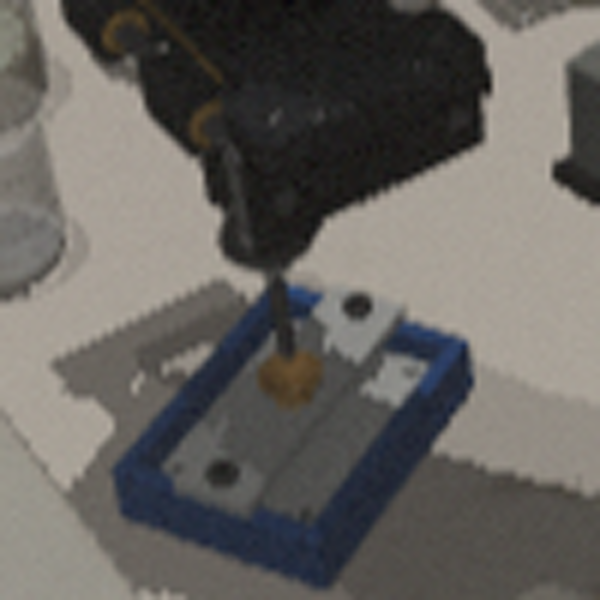

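arm_command --targets '[1,0.0003,0,0.005,0,0,0,1,0.0003,0,0.01,0,0,0,1,0.0003,0,0.013,0,0,0,1,0.0003,0,0.013,0,0,0]'

```text
time_s: 9.45
tcp_pos: [0.5013, 0.2504, 0.1195]
ee_rot: [3.141, 0.001, -0.005]
wrist_force: [-0.2, -0.5, -3.2]
gripper_width: 0.224
```

```bash
python3 - <<'E'
from h import *
for i in range(3):
    im,K,T=cam("wrist");s=robot.sense();print(s["tcp_pos"],s["ee_rot"],s["wrist_force"],s["gripper_width"])
crop(im,200,150,310,240,7,"p7")
im,K,T=cam("scene");crop(im,120,200,220,300,6,"p8");
E
```

```text
[0.50154727 0.2505257  0.11985673] [ 3.14146256e+00  2.59969143e-04 -5.02048163e-03] [-0.55047322  0.47017837 -2.99595181] 0.21767447405472418
[0.50165268 0.25060443 0.1200709 ] [-3.14158254e+00 -8.39836382e-05 -4.98607447e-03] [ 0.74453192 -0.00640478 -3.26860149] 0.22074940430867246
[0.50172032 0.25064312 0.12019891] [-3.14151126e+00 -3.07200640e-04 -4.92516341e-03] [-0.42650952  0.21157743 -3.53994123] 0.218108289236211
```

View pics/p7.png

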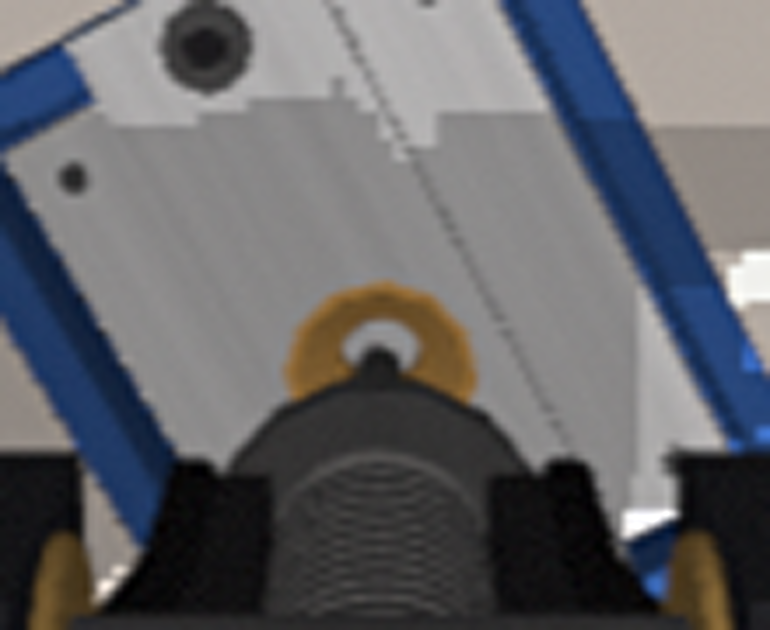

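View pics/p8.png

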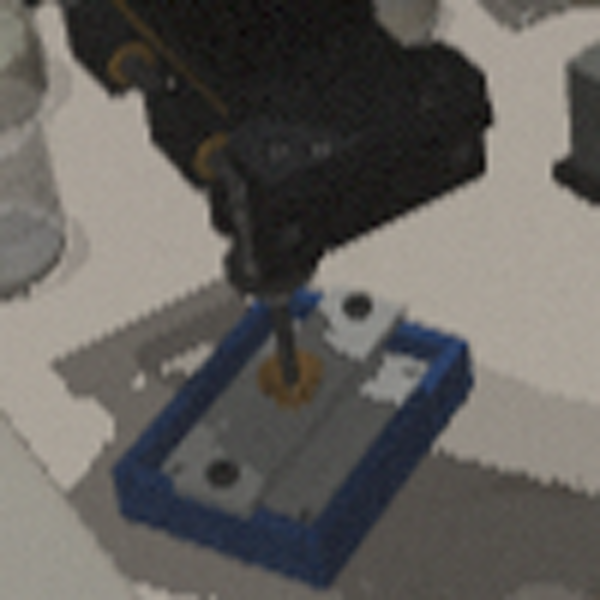

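```bash
python3 - <<'E'
from h import *
im,K,T=cam("wrist");s=robot.sense();print(s["tcp_pos"],s["wrist_force"])
print(w(K,T,254.6,203.9,.0395)*1000, w(K,T,254.3,150+352/7,.0332)*1000)
im=im[:205,220:290];hsv=cv2.cvtColor(im,cv2.COLOR_RGB2HSV);m=cv2.inRange(hsv,(10,110,60),(30,255,255))
e=cv2.fitEllipse(np.argwhere(m)[:,::-1].astype(np.float32)) if 0 else cv2.minEnclosingCircle(np.argwhere(m)[:,::-1].astype(np.float32));print(e,w(K,T,e[0][0]+220,e[0][1],.0395)*1000)
E
```

```text
[0.50171421 0.25065848 0.12025503] [ 0.54995203 -0.09219904 -3.55030767]
[502.47231978 249.79055273  39.5       ] [502.2368375  251.15245404  33.2       ]
((34.0, 203.0), 13.038504600524902) [501.96602248 250.59183145  39.5       ]
```

arm_command --targets '[1,0,0.0006,0.002,0,0,0,1,0,0.0006,0.004,0,0,0,1,0,0.0006,0.006,0,0,0,1,0,0.0006,0.008,0,0,0,1,0,0.0006,0.008,0,0,0]'

```text
time_s: 10.32
tcp_pos: [0.5015, 0.2499, 0.1118]
ee_rot: [3.141, 0.0, -0.005]
wrist_force: [0.4, -0.7, -3.0]
gripper_width: 0.22
```

```bash
cat > r.py <<'E'
from h import *
f=[];p=[]
for i in range(6):
    robot.grab_frame("side");s=robot.sense();f.append(s["wrist_force"]);p.append(s["tcp_pos"])
print("F",np.mean(f,0).round(2),np.std(f,0).round(2),"p",(np.mean(p,0)*1000).round(2),(p[-1]*1000).round(2),s["time_s"],s["torque"].round(2),s["gripper_width"])
E
python3 r.py
```

```text
F [-0.16 -0.15 -3.7 ] [0.37 0.36 0.46] p [501.66 249.99 112.1 ] [501.67 250.02 112.17] 10.625 [ 0.03 -0.01 -0.  ] 0.22191304345359986
```

arm_command --targets '[1,0,0,0.001,0,0,0,1,0,0,0.002,0,0,0,1,0,0,0.003,0,0,0,1,0,0,0.003,0,0,0]'

```text
time_s: 11.12
tcp_pos: [0.5015, 0.2499, 0.1089]
ee_rot: [3.141, 0.0, -0.005]
wrist_force: [0.1, 0.0, -3.6]
gripper_width: 0.218
```

arm_command --targets '[1,0,0,0.001,0,0,0,1,0,0,0.002,0,0,0,1,0,0,0.003,0,0,0,1,0,0,0.003,0,0,0]'

```text
time_s: 11.62
tcp_pos: [0.5015, 0.2499, 0.1059]
ee_rot: [3.141, 0.0, -0.005]
wrist_force: [0.7, 0.1, -3.1]
gripper_width: 0.221
```

arm_command --targets '[1,0,0,0.001,0,0,0,1,0,0,0.002,0,0,0,1,0,0,0.003,0,0,0,1,0,0,0.003,0,0,0]'

```text
time_s: 12.12
tcp_pos: [0.5015, 0.2499, 0.1029]
ee_rot: [3.141, 0.0, -0.005]
wrist_force: [-0.4, 0.2, -3.2]
gripper_width: 0.219
```

arm_command --targets '[1,0,0,0.001,0,0,0,1,0,0,0.002,0,0,0,1,0,0,0.003,0,0,0,1,0,0,0.003,0,0,0]'

```text
time_s: 12.62
tcp_pos: [0.5018, 0.2501, 0.1004]
ee_rot: [-3.141, -0.001, -0.005]
wrist_force: [-0.6, -0.3, 0.7]
gripper_width: 0.22
```

```bash
python3 r.py
```

```text
F [-0.68 -0.46  0.78] [0.24 0.47 0.91] p [501.79 250.05 100.27] [501.76 250.04 100.2 ] 12.925 [-0.05  0.16  0.03] 0.219975997531822
```

arm_command --targets '[1,0,0,0.0005,0,0,0,1,0,0,0.001,0,0,0,1,0,0,0.001,0,0,0]'

```text
time_s: 13.3
tcp_pos: [0.5017, 0.25, 0.0991]
ee_rot: [-3.142, -0.0, -0.005]
wrist_force: [-0.3, -1.2, 0.8]
gripper_width: 0.218
```

```bash
python3 r.py
```

```text
F [-0.14 -0.    1.29] [0.56 0.38 0.45] p [501.71 250.    99.1 ] [501.7  249.98  99.1 ] 13.6 [-0.04  0.06  0.06] 0.21963570981504257
```

arm_command --targets '[1,0,0,0.0005,0,0,0,1,0,0,0.001,0,0,0,1,0,0,0.001,0,0,0]'

```text
time_s: 13.98
tcp_pos: [0.5017, 0.25, 0.0981]
ee_rot: [-3.142, -0.0, -0.005]
wrist_force: [0.2, -0.5, 0.7]
gripper_width: 0.219
```

```bash
python3 r.py
```

```text
F [-0.04 -0.03  0.94] [0.37 0.33 0.46] p [501.68 249.98  98.07] [501.67 249.96  98.05] 14.275 [ 0.03 -0.02  0.03] 0.21989073771830603
```

arm_command --targets '[1,0,0,0.0005,0,0,0,1,0,0,0.0005,0,0,0]'

```text
time_s: 14.52
tcp_pos: [0.5017, 0.25, 0.0977]
ee_rot: [-3.142, -0.0, -0.005]
wrist_force: [-1.3, 0.0, 2.7]
gripper_width: 0.218
```

```bash
python3 r.py
```

```text
F [-0.23 -0.3   2.14] [0.42 0.26 0.49] p [501.69 250.    97.67] [501.68 250.01  97.62] 14.825 [-0.03  0.05  0.05] 0.2174400541196205
```

arm_command --targets '[1,0,0,0.0005,0,0,0,1,0,0,0.0005,0,0,0]'

```text
time_s: 15.08
tcp_pos: [0.5017, 0.25, 0.0973]
ee_rot: [-3.142, -0.0, -0.005]
wrist_force: [-2.1, 0.1, 4.4]
gripper_width: 0.214
```

```bash
python3 r.py; python3 - <<'E'
from h import *
im,K,T=cam("wrist");crop(im,200,150,310,300,5,"q1")
E
```

```text
F [-0.56 -0.01  4.06] [0.28 0.69 0.93] p [501.73 250.03  97.25] [501.7  250.02  97.21] 15.375 [-0.02  0.13 -0.05] 0.21920342586321367
```

View pics/q1.png

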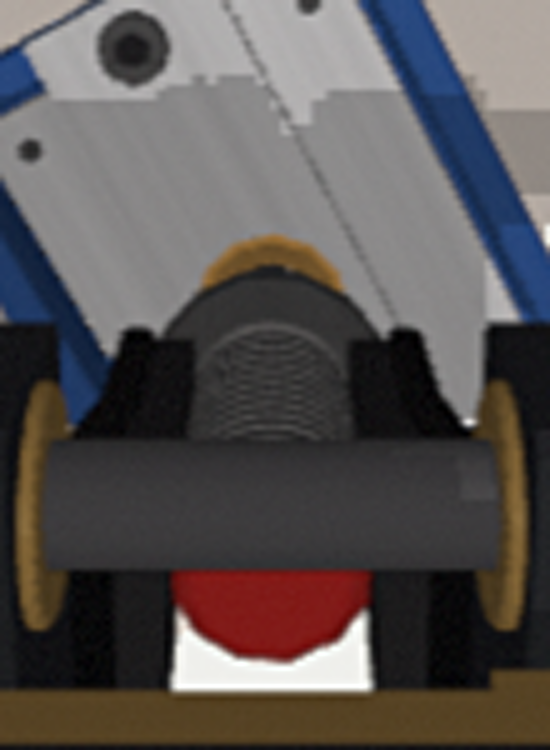

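arm_command --targets '[1,0,0,0.0005,0,0,0,1,0,0,0.0005,0,0,0]'

```text
time_s: 15.68
tcp_pos: [0.5018, 0.2501, 0.0969]
ee_rot: [-3.141, -0.001, -0.005]
wrist_force: [0.4, 0.2, 5.9]
gripper_width: 0.219
```

```bash
python3 r.py
```

```text
F [-0.96 -0.44  5.59] [0.46 0.62 0.58] p [501.77 250.03  96.84] [501.78 250.01  96.84] 15.975 [-0.14  0.24  0.  ] 0.2157719204664816
```

arm_command --targets '[1,0,0,0.0005,0,0,0,1,0,0,0.0005,0,0,0]'

```text
time_s: 16.23
tcp_pos: [0.5018, 0.2501, 0.0964]
ee_rot: [-3.141, -0.0, -0.005]
wrist_force: [-0.8, -0.8, 5.8]
gripper_width: 0.215
```

```bash
python3 r.py
```

```text
F [-1.09 -0.5   6.53] [0.28 0.36 0.65] p [501.78 250.05  96.44] [501.78 250.05  96.46] 16.525 [-0.11  0.3   0.01] 0.21985904107634474
```

arm_command --targets '[1,0,0,0.0004,0,0,0,1,0,0,0.0004,0,0,0]'

```text
time_s: 16.77
tcp_pos: [0.5018, 0.2501, 0.0962]
ee_rot: [-3.141, -0.001, -0.005]
wrist_force: [-0.9, 0.1, 7.4]
gripper_width: 0.216
```

```bash
python3 r.py
```

```text
F [-0.75 -0.44  7.29] [0.65 0.37 0.37] p [501.81 250.09  96.21] [501.83 250.06  96.21] 17.075 [-0.14  0.37  0.02] 0.215953662353228
```

arm_command --targets '[1,0,0,0.0004,0,0,0,1,0,0,0.0004,0,0,0]'

```text
time_s: 17.32
tcp_pos: [0.5018, 0.2501, 0.0959]
ee_rot: [-3.141, -0.001, -0.005]
wrist_force: [-1.6, 0.3, 8.0]
gripper_width: 0.219
```

```bash
python3 r.py
```

```text
F [-1.14 -0.17  7.5 ] [0.32 0.27 0.93] p [501.83 250.11  95.91] [501.8  250.11  95.85] 17.625 [-0.1   0.29 -0.02] 0.21878403966280516
```

arm_command --targets '[1,0,0,0.0004,0,0,0,1,0,0,0.0004,0,0,0]'

```text
time_s: 17.88
tcp_pos: [0.5018, 0.2501, 0.0954]
ee_rot: [-3.141, -0.001, -0.005]
wrist_force: [-1.2, 0.0, 6.1]
gripper_width: 0.217
```

```bash
python3 r.py
```

```text
F [-0.8  -0.25  4.39] [0.45 0.25 0.69] p [501.73 250.02  95.06] [501.7  250.04  94.99] 18.175 [-0.01  0.21  0.01] 0.22135220505220274
```

```bash
python3 r.py
```

```text
F [-0.24 -0.33  5.52] [0.47 0.36 0.15] p [501.73 250.01  94.98] [501.72 249.98  94.96] 18.475 [-0.05  0.12  0.01] 0.22083338085570034
```

arm_command --targets '[1,0,0,0.0003,0,0,0,1,0,0,0.0003,0,0,0]'

```text
time_s: 18.73
tcp_pos: [0.5017, 0.2501, 0.0949]
ee_rot: [-3.141, -0.0, -0.005]
wrist_force: [-1.5, -0.3, 7.1]
gripper_width: 0.219
```

```bash
python3 r.py
```

```text
F [-1.19 -0.41  6.44] [0.24 0.51 0.35] p [501.77 250.05  94.89] [501.78 250.05  94.89] 19.025 [-0.02  0.31  0.03] 0.21931395693075392
```

```bash
python3 - <<'E'
from h import *
im,K,T=cam("wrist");np.savez("q2",im=im,K=K,T=T);crop(im,200,150,310,300,5,"q2")
A=[np.load(f+".npz")["im"] for f in ("p1","p4")]+[cv2.resize(cv2.imread("pics/q1.png")[:,:,::-1],(110,150),interpolation=cv2.INTER_AREA)]
A=[a[150:300,200:310] if a.shape[0]==384 else a for a in A]+[im[150:300,200:310]]
def sub(a,b,r):
    a,b=[cv2.cvtColor(np.ascontiguousarray(x[r]),cv2.COLOR_RGB2GRAY).astype(np.float64) for x in (a,b)]
    return cv2.phaseCorrelate(a,b,cv2.createHanningWindow(a.shape[::-1],cv2.CV_64F))
for n,r in [("barrel",np.s_[60:87,36:72]),("cap",np.s_[112:136,34:75]),("fingerL",np.s_[62:87,14:38]),("fingerR",np.s_[62:87,70:96])]:
    print(n,[tuple(np.round(sub(A[i],A[j],r)[0],2))+(round(sub(A[i],A[j],r)[1],2),) for i,j in((0,1),(1,2),(1,3),(2,3))])
for a in A:
    m=((a[:,:,0].astype(int)>90)&(a[:,:,1]<70)).astype(int); print("capbottom",m[:,45:65].sum(0).tolist())
E
```

```text
barrel [(np.float64(0.05), np.float64(0.57), 0.98), (np.float64(0.22), np.float64(0.31), 0.98), (np.float64(0.04), np.float64(0.19), 1.0), (np.float64(-0.06), np.float64(0.41), 0.9)]
cap [(np.float64(0.43), np.float64(0.01), 1.0), (np.float64(0.39), np.float64(0.15), 0.98), (np.float64(0.41), np.float64(0.07), 0.98), (np.float64(0.51), np.float64(-0.11), 0.94)]
fingerL [(np.float64(0.5), np.float64(-0.52), 0.46), (np.float64(-3.05), np.float64(1.49), 0.16), (np.float64(1.86), np.float64(-5.6), 0.87), (np.float64(-0.83), np.float64(1.03), 0.76)]
fingerR [(np.float64(0.35), np.float64(0.16), 0.72), (np.float64(0.62), np.float64(0.82), 0.59), (np.float64(1.08), np.float64(0.76), 0.56), (np.float64(0.55), np.float64(0.61), 0.99)]
capbottom [16, 16, 17, 17, 17, 17, 17, 17, 18, 18, 18, 18, 18, 18, 17, 17, 16, 16, 15, 15]
capbottom [16, 16, 17, 17, 17, 18, 17, 17, 18, 18, 18, 18, 18, 18, 17, 17, 16, 16, 15, 15]
capbottom [16, 16, 17, 17, 17, 17, 17, 17, 17, 18, 18, 18, 18, 18, 17, 17, 16, 16, 15, 15]
capbottom [16, 16, 17, 17, 17, 17, 17, 17, 18, 18, 18, 18, 18, 18, 17, 17, 16, 16, 15, 15]
```

View pics/q2.png

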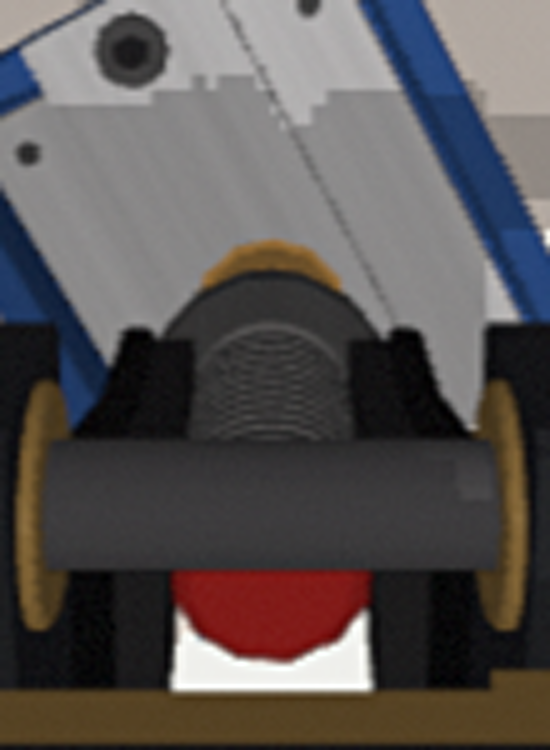

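arm_command --targets '[1,0,0,-0.0004,0,0,0,1,0,0,-0.0004,0,0,0]'

```text
time_s: 19.32
tcp_pos: [0.5017, 0.2501, 0.095]
ee_rot: [-3.141, -0.0, -0.005]
wrist_force: [0.3, -0.8, 5.3]
gripper_width: 0.22
```

```bash
python3 r.py
```

```text
F [ 0.03 -0.18  4.44] [0.29 0.18 0.44] p [501.7  250.02  95.02] [501.71 249.98  95.02] 19.625 [0.03 0.1  0.03] 0.21852165233373796
```

arm_command --targets '[1,0,0,-0.0004,0,0,0,1,0,0,-0.0004,0,0,0]'

```text
time_s: 19.88
tcp_pos: [0.5016, 0.2499, 0.0952]
ee_rot: [3.142, -0.0, -0.005]
wrist_force: [-0.2, -0.1, 4.4]
gripper_width: 0.216
```

```bash
python3 r.py
```

```text
F [0.29 0.4  2.91] [0.76 0.38 0.77] p [501.61 249.93  95.24] [501.61 249.93  95.27] 20.175 [ 0.08 -0.07 -0.03] 0.21956299850409514
```

arm_command --targets '[1,0,0,-0.0004,0,0,0,1,0,0,-0.0004,0,0,0]'

```text
time_s: 20.42
tcp_pos: [0.5016, 0.25, 0.0959]
ee_rot: [3.142, -0.0, -0.005]
wrist_force: [-0.1, -0.6, 4.2]
gripper_width: 0.219
```

```bash
python3 r.py
```

```text
F [-0.21 -0.06  5.51] [0.13 0.45 0.8 ] p [501.7  250.    96.11] [501.7  250.01  96.19] 20.725 [-0.09  0.04 -0.06] 0.21476972562284735
```

arm_command --targets '[1,0,0,-0.0004,0,0,0,1,0,0,-0.0004,0,0,0]'

```text
time_s: 20.98
tcp_pos: [0.5017, 0.25, 0.0966]
ee_rot: [-3.142, -0.0, -0.005]
wrist_force: [-0.5, 0.6, 5.8]
gripper_width: 0.217
```

```bash
python3 r.py
```

```text
F [-0.24 -0.41  5.88] [0.47 0.39 0.35] p [501.73 250.02  96.65] [501.71 250.01  96.64] 21.275 [-0.11  0.15 -0.01] 0.21983860443038972
```

arm_command --targets '[1,0,0,-0.001,0,0,0,1,0,0,-0.0025,0,0,0,1,0,0,-0.0025,0,0,0]'

```text
time_s: 21.65
tcp_pos: [0.5016, 0.2499, 0.0985]
ee_rot: [3.141, 0.0, -0.005]
wrist_force: [0.4, -0.2, 1.2]
gripper_width: 0.217
```

```bash
python3 r.py
```

```text
F [0.68 0.13 1.16] [0.22 0.36 0.48] p [501.54 249.89  98.47] [501.54 249.88  98.52] 21.95 [ 0.13 -0.19 -0.01] 0.22205509125470219
```

arm_command --targets '[1,0,0,-0.001,0,0,0,1,0,0,-0.001,0,0,0]'

```text
time_s: 22.2
tcp_pos: [0.5015, 0.2499, 0.0996]
ee_rot: [3.141, 0.0, -0.005]
wrist_force: [0.4, 0.1, 1.7]
gripper_width: 0.22
```

```bash
python3 r.py
```

```text
F [0.34 0.07 1.27] [0.26 0.3  0.51] p [501.55 249.94  99.65] [501.58 249.92  99.66] 22.5 [-0.02 -0.09 -0.02] 0.22293203209554924
```

arm_command --targets '[1,0,0,-0.0007,0,0,0,1,0,0,-0.0007,0,0,0]'

```text
time_s: 22.75
tcp_pos: [0.5016, 0.2499, 0.1004]
ee_rot: [3.141, 0.0, -0.005]
wrist_force: [1.1, 0.5, 1.0]
gripper_width: 0.221
```

```bash
python3 r.py
```

```text
F [0.05 0.42 0.86] [0.46 0.52 0.43] p [501.56 249.94 100.33] [501.57 249.99 100.36] 23.05 [ 0.05 -0.1  -0.01] 0.21951327080278443
```

arm_command --targets '[1,0,0,-0.0007,0,0,0,1,0,0,-0.0007,0,0,0]'

```text
time_s: 23.3
tcp_pos: [0.5016, 0.2499, 0.101]
ee_rot: [3.141, 0.0, -0.005]
wrist_force: [1.0, -0.3, 1.2]
gripper_width: 0.221
```

```bash
python3 r.py
```

```text
F [-0.05  0.15  0.32] [0.42 0.7  0.53] p [501.58 249.93 101.03] [501.58 249.93 101.02] 23.6 [ 0.04 -0.07  0.02] 0.21822071098632614
```

arm_command --targets '[1,0,0,-0.0006,0,0,0,1,0,0,-0.0006,0,0,0]'

```text
time_s: 23.85
tcp_pos: [0.5016, 0.2499, 0.1016]
ee_rot: [3.142, 0.0, -0.005]
wrist_force: [0.5, 1.1, 0.7]
gripper_width: 0.221
```

```bash
python3 r.py
```

```text
F [ 0.28 -0.28 -0.26] [0.51 0.5  0.41] p [501.59 249.94 101.64] [501.6  249.97 101.64] 24.15 [ 0.08 -0.1  -0.01] 0.22003822557515046
```

arm_command --targets '[1,0,0,-0.0006,0,0,0,1,0,0,-0.0006,0,0,0]'

```text
time_s: 24.4
tcp_pos: [0.5015, 0.2499, 0.1022]
ee_rot: [3.141, 0.0, -0.005]
wrist_force: [0.0, 0.1, -0.9]
gripper_width: 0.217
```

```bash
python3 r.py
```

```text
F [ 0.22  0.26 -1.02] [0.59 0.37 0.59] p [501.56 249.91 102.18] [501.57 249.9  102.2 ] 24.7 [ 0.03 -0.11  0.01] 0.21662794568571692
```

arm_command --targets '[1,0,0,-0.005,0,0,0,1,0,0,-0.02,0,0,0,1,0,0,-0.045,0,0,0,1,0,0,-0.069,0,0,0,1,0,0,-0.069,0,0,0]'

```text
time_s: 25.32
tcp_pos: [0.5029, 0.2508, 0.1741]
ee_rot: [-3.14, -0.005, -0.005]
wrist_force: [-0.8, -0.7, -4.0]
gripper_width: 0.22
```

```bash
python3 r.py;python3 - <<'E'
from h import *
im,K,T=cam("wrist");crop(im,150,100,350,250,4,"t1")
p0=np.array([.53645,.04945,.171]);s=robot.sense();Rm=R.from_euler("xyz",s["ee_rot"]).as_matrix();print(s["ee_rot"],Rm.T@(p0-s["tcp_pos"]))
E
```

```text
F [-0.26 -0.33 -4.21] [0.36 0.31 0.4 ] p [501.13 249.69 170.63] [500.93 249.57 170.04] 25.625 [-0.02 -0.03 -0.02] 0.21555953378212422
[ 3.14077819e+00  1.66346067e-03 -5.01416361e-03] [ 0.03639365  0.20000577 -0.00068131]
```

View pics/t1.png

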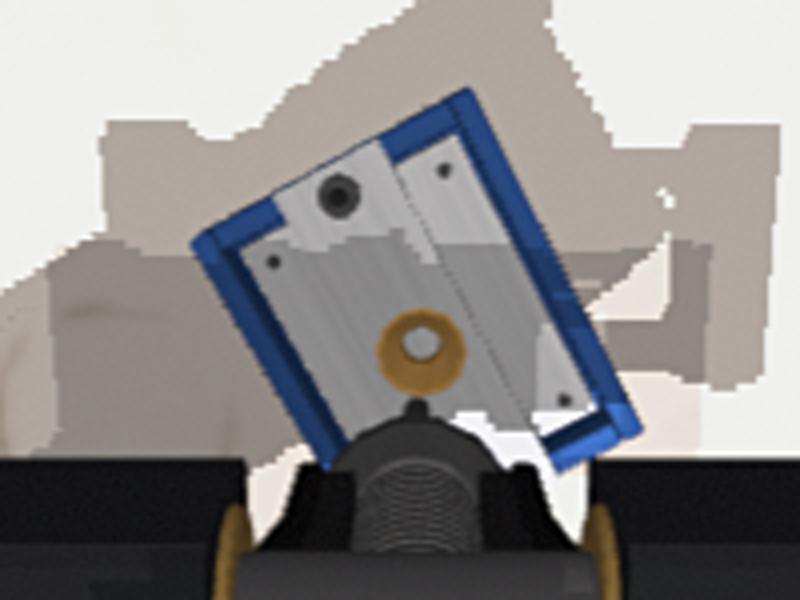

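arm_command --targets '[1,0.007,0.04,0,0,0,0,1,0.014,0.08,0,0,0,-0.002,1,0.022,0.12,0,0,0,-0.005,1,0.029,0.16,0,0,0,-0.005,1,0.036,0.2,0,0,0,-0.005]'

```text
time_s: 26.3
tcp_pos: [0.5365, 0.0485, 0.1708]
ee_rot: [3.142, 0.001, 0.0]
wrist_force: [-0.5, 0.6, -3.3]
gripper_width: 0.219
```

arm_command --targets '[1,0,0,0,0,0,0,1,0,0,0,0,0,0,1,0,0,0,0,0,0,1,0,0,0,0,0,0]'

```text
time_s: 26.8
tcp_pos: [0.5364, 0.0509, 0.1712]
ee_rot: [-3.141, 0.0, 0.002]
wrist_force: [-1.1, -0.5, -2.9]
gripper_width: 0.219
```

```bash
python3 r.py;python3 - <<'E'
from h import *
im,K,T=cam("wrist");crop(im,150,100,350,250,4,"t2")
p0=np.array([.53645,.04945,.091]);s=robot.sense();Rm=R.from_euler("xyz",s["ee_rot"]).as_matrix();print(s["ee_rot"],Rm.T@(p0-s["tcp_pos"]))
E
```

```text
F [-0.27  0.25 -3.24] [0.21 0.39 0.84] p [536.56  50.26 171.27] [536.61  49.92 171.28] 27.1 [ 0.04 -0.04 -0.01] 0.21878763002900767
[ 3.14152097e+00 -1.14775457e-04  1.81029892e-04] [-0.00016962  0.00038635  0.08029642]
```

View pics/t2.png

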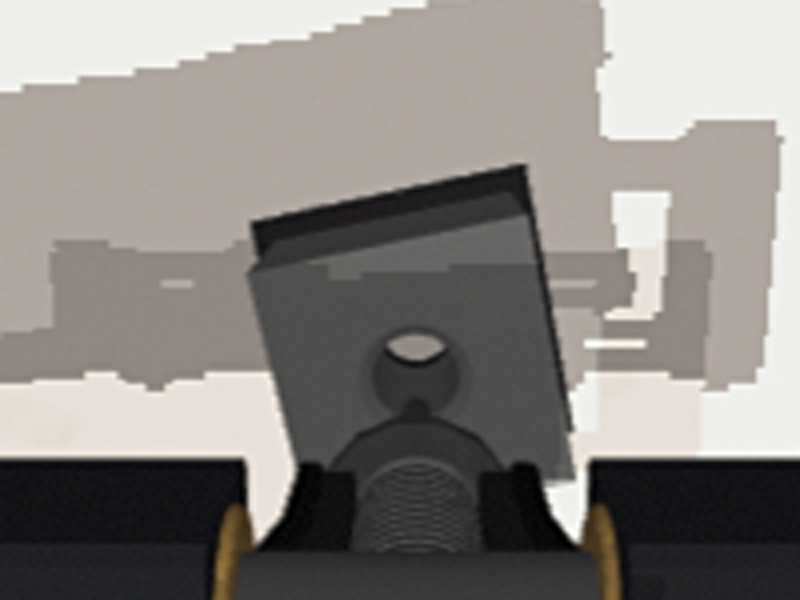

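arm_command --targets '[1,0,0.0003,0.015,0,0,0,1,0,0.0003,0.035,0,0,0,1,0,0.0003,0.055,0,0,0,1,0,0.0003,0.07,0,0,0,1,0,0.0003,0.077,0,0,0]'

```text
time_s: 27.78
tcp_pos: [0.5359, 0.0493, 0.0928]
ee_rot: [3.141, 0.002, -0.0]
wrist_force: [0.2, -0.5, -3.4]
gripper_width: 0.222
```

arm_command --targets '[1,0,0,0,0,0,0,1,0,0,0,0,0,0]'

```text
time_s: 28.02
tcp_pos: [0.5373, 0.0496, 0.095]
ee_rot: [-3.141, -0.002, 0.0]
wrist_force: [-0.2, -0.2, -4.4]
gripper_width: 0.217
```

```bash
python3 r.py
```

```text
F [-0.06 -0.11 -3.62] [0.45 0.34 0.4 ] p [537.08  49.53  94.91] [536.86  49.49  94.65] 28.325 [ 0.03  0.02 -0.01] 0.21971978273592807
```

Inside the hole; seat the collar gently.

arm_command --targets '[1,0,0,0.0015,0,0,0,1,0,0,0.003,0,0,0,1,0,0,0.003,0,0,0,1,0,0,0.003,0,0,0]'

```text
time_s: 28.82
tcp_pos: [0.5366, 0.0494, 0.0912]
ee_rot: [3.142, 0.0, 0.0]
wrist_force: [-1.0, -0.5, -4.0]
gripper_width: 0.219
```

```bash
python3 r.py
```

```text
F [-0.29  0.08 -3.44] [0.61 0.48 0.44] p [536.6   49.49  91.24] [536.61  49.52  91.27] 29.125 [ 0.04  0.01 -0.  ] 0.21704744574112814
```

arm_command --targets '[1,0,0,0.0005,0,0,0,1,0,0,0.0005,0,0,0]'

```text
time_s: 29.38
tcp_pos: [0.5367, 0.0495, 0.0911]
ee_rot: [3.142, -0.0, 0.0]
wrist_force: [-1.3, -0.6, -1.8]
gripper_width: 0.222
```

```bash
python3 r.py
```

```text
F [-1.32  0.32  0.08] [0.71 0.47 0.88] p [536.69  49.5   91.05] [536.68  49.51  91.05] 29.675 [-0.05  0.33  0.01] 0.22112412872605208
```

arm_command --targets '[0.6,0,0,0,0,0,0,0.6,0,0,0,0,0,0,0,0,0,0,0,0,0,0,0,0,0,0,0,0,0,0,0,0,0,0,0]'

```text
time_s: 30.3
tcp_pos: [0.5367, 0.0495, 0.0908]
ee_rot: [3.142, -0.0, -0.0]
wrist_force: [-0.2, -1.1, -0.7]
gripper_width: 0.656
```

arm_command --targets '[0,0,0,0,0,0,0,0,0,0,0,0,0,0,0,0,0,0,0,0,0,0,0,0,0,0,0,0,0,0,0,0,0,0,0]'

```text
time_s: 30.92
tcp_pos: [0.5366, 0.0495, 0.0908]
ee_rot: [3.142, -0.0, 0.0]
wrist_force: [-0.2, -0.1, -0.3]
gripper_width: 0.996
```

```bash
python3 r.py;python3 - <<'E'
from h import *
im,K,T=cam("scene");crop(im,170,120,300,250,5,"t3")
E
```

```text
F [ 0.1  -0.2   0.24] [0.29 0.52 0.41] p [536.63  49.47  90.77] [536.64  49.47  90.78] 31.225 [ 0.03 -0.   -0.05] 0.9991248088314902
```

View pics/t3.png

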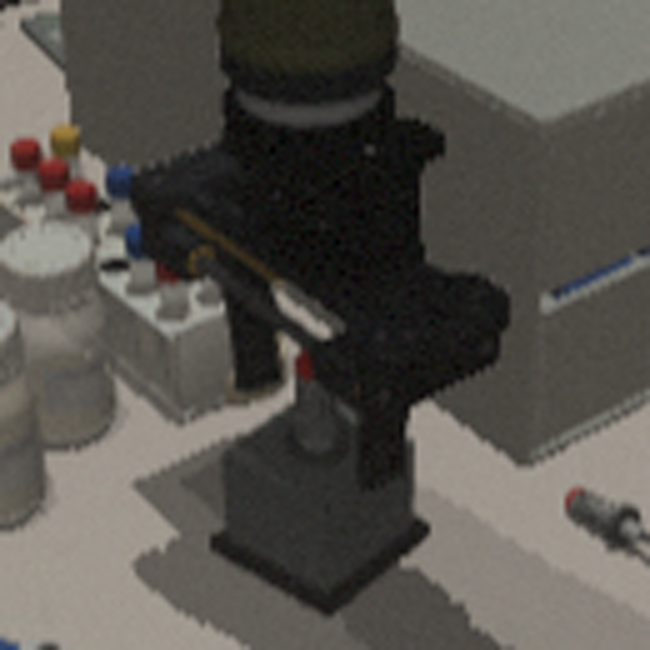

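arm_command --targets '[0,0,0,-0.01,0,0,0,0,0,0,-0.035,0,0,0,0,0,0,-0.07,0,0,0,0,0,0,-0.11,0,0,0,0,0,0,-0.11,0,0,0]'

```text
time_s: 31.9
tcp_pos: [0.5391, 0.0498, 0.2054]
ee_rot: [-3.141, -0.008, -0.0]
wrist_force: [-0.6, -0.8, -0.5]
gripper_width: 1.003
```

arm_command --targets '[0,0,0.03,0,0,0,0,0,0,0.03,0,0,0,0,0,0,0.03,0,0,0,0]'

```text
time_s: 32.28
tcp_pos: [0.5363, 0.02, 0.2004]
ee_rot: [-3.141, 0.001, -0.0]
wrist_force: [0.1, 1.0, 1.0]
gripper_width: 0.998
```

```bash
python3 r.py;python3 - <<'E'
from h import *
im,K,T=cam("wrist");crop(im,0,0,512,384,1.5,"t4")
b=im.astype(int);m=((b[:,:,0]>100)&(b[:,:,1]<70)&(b[:,:,2]<70)).astype(np.uint8)
n,l,s,c=cv2.connectedComponentsWithStats(m)
for i in range(1,n):
    if s[i,4]>60: print(s[i],c[i],w(K,T,*c[i],.115)*1000)
im,K,T=cam("scene");crop(im,0,0,512,384,1.5,"t5")
E
```

```text
F [-0.1  -0.2  -0.12] [0.53 0.5  0.21] p [536.47  20.37 200.55] [536.56  20.09 200.65] 32.575 [-0.01 -0.03  0.02] 1.0035174470488692
[242 155  24  23 432] [253.82407407 166.08101852] [536.52953446  50.87476179 115.        ]
[403 172  19  17 252] [412.01984127 180.27777778] [670.96547509  38.85045561 115.        ]
[499 172  13  18 185] [505.79459459 180.92972973] [750.78017601  38.37061107 115.        ]
```

View pics/t4.png

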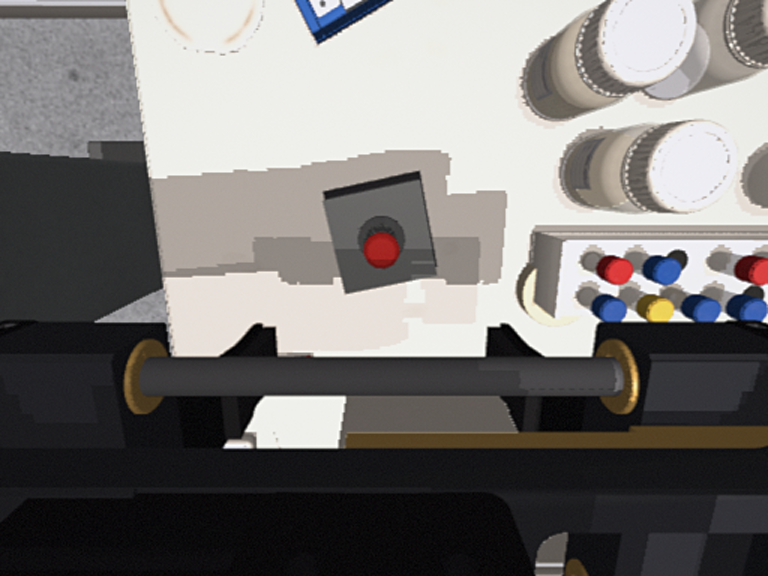

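View pics/t5.png

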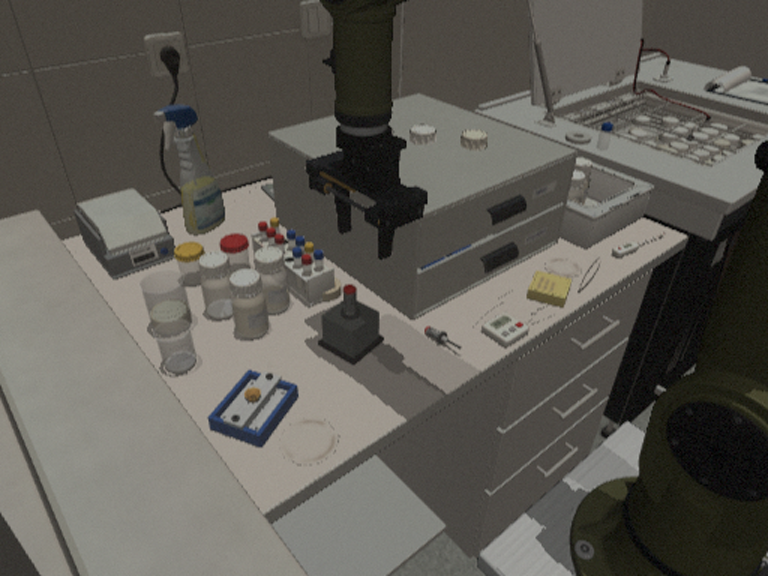

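```bash
python3 -c "
from station import robot
print(robot.finish_job())"
```

```text
the job is handed in; nothing more can be done
None
```

The punch snapped in the brass guide, is back upright in its block, and the job is handed in; the clock read about 33 s at my last check.

**Pressing:** I went down through the guide onto the blank in steps of 1 mm, then 0.3 to 0.5 mm. The load on the pin rose to about 11 N, well under the 18 N limit, and then gave way.

**Was it a full snap?** I first read about 8 to 9 N after the drop, higher than the 6 N expected, so I pressed 0.3 mm more, to about 10 N. I then backed off in small steps: the load dipped to about 6.5 N, and the pin sprang back out through the snap point, still inside the guide. It was still touching the blank 7.3 mm above the deepest point, so the pin had gone in past 6 mm, probably to its stop. The loads are from the noisy wrist sensor and the readings were spaced out, so a brief peak between them would not show.

**Returning:** I lowered the punch until the collar took its weight, at the height where I had first gripped it, then let go and backed away. The last pictures show it upright within 1 mm of its original place. In the scene view the timer, note block and beaker look unmoved, judged by eye rather than measured.

**What disagreed:** The scene camera placed the punch about 9 mm off in x from the wrist camera. I relied on the wrist camera, and the grip and both insertions fitted it.

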